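# Release the tested laptop board from its fixture

### The arm

A 7-joint arm with a two-finger parallel gripper is mounted at the origin on the work surface. World frame = base frame: x ahead of the robot, y to its left, z up, the work surface at z = 0. Lengths are in mm, angles in rad, forces in N, time in s.
With the tool pointing down it reaches from about 400 to 925 mm from the base axis. Payload 4.1 kg.
Tool frame: the origin (TCP) lies at the very end of the fingers, on their centre line; the grasp point (between the pads) lies 19 mm behind it; z points along the fingers, y is the line along which they close (so a half turn about z gives the same grasp; the last joint's range is limited). The gripper opens to 85 mm and grips with 20 to 120 N. Pads are 22 mm wide; open, the fingers measure 114 mm over their backs; the gripper's body (76 mm by 85 mm) begins 54 mm behind the grasp point. The pads swing forward as they close: fully open they stand 13 mm farther back than shut.
Start: joints at [-1.225, 0.398, 0.045, 1.537, -0.019, 1.207, -0.051], TCP at [279.665, 586.797, 231.347] pointing down, gripper open.
Joint ranges: [-2.82, 2.82], [-0.49, 2.23], [-1.37, 1.46], [0, 2.46], [-1.36, 4.5], [0.23, 2], [-2.94, 2.94]. Speed limits (rad/s): [2.57, 2.57, 3.14, 3.14, 3.14, 3.14, 3.14].

### API

Orientations are given as a unit quaternion [x, y, z, w].
In Python, from station import * gives the robot as it stands.
- The arm moves only by the tool step_arm, never from a script. Its argument "deltas" is a list of rows, each a list of 7 numbers: the opening, from 0 (shut) to 1 (fully open), then the shift along the world's x, y, z in cm, then the turn, a rotation vector about the world's x, y, z in degrees. In form: [[hand, tx, ty, tz, wx, wy, wz], ...]. A call has 1 to 20 rows; each row is the pose to reach, as a shift and turn from the pose commanded when the call began; what a row does not reach only later rows make up. A row lasts 1/12 s, in which the tool goes at most 41.7 mm and 7.16 degrees, less where a joint would pass 70% of its speed; a pose out of reach is approached as far as the arm can. A call with a gripper value outside its range is refused whole. The fingers move at their own pace and stop on an object; the grip force is fixed at half the most. Time passes only in rows, so rows that repeat a pose let the fingers close. It gives the time, the measured TCP pose, the force, the opening and the grip force at its end, in the units of the state.
- sense(): the state, without advancing time (a new reading comes with each control period).
- grab_frame(name): name is "scene" or "top" or "wrist"; returns the picture (420x560x3 uint8, red, green, blue); there is no depth.
- get_calibration(name): a dict with "K" (3x3 intrinsics, pixels), "view" (4x4, takes a point from world to camera coordinates). Camera axes: x right, y up, looking along -z (the intrinsics and any distortion apply to the point x, -y, -z); pixel columns grow to the right and rows downward; lengths in mm; the calibration is good to about 2 mm. The wrist camera is an equidistant fisheye: a pixel r from the principal point sees the ray r / f radians off the axis. A picture is of the moment at which its call begins: read the wrist's pose just before it. get_calibration takes no time and is no camera call; for the wrist camera it gives the pose at the moment of the call.
- sign_off(): hands the job in; it is judged then, once.
The state is a dict: "clock": time; "qpos": joint angles; "joint_vel": joint speeds; "joint_torque": joint torques, N m; "tcp_pos": TCP position; "tcp_rot": TCP orientation; "wrist_force": force on the tool from outside, world axes, zero at the start; "moment": the same for the moment, N m; "gripper_width": opening from 0.0 (shut) to 1.0 (fully open); "grip_force": force on a finger pad.
Only numpy, scipy, OpenCV 4.12 (cv2) and the standard library are available. Lean on these libraries where they do the work, as an engineer would, in place of code of your own. Each camera call takes 0.05 s, during which the arm holds its last target. There are 200 camera calls.

### The job

The circuit board in the test fixture has passed its test. Flip the fixture's toggle clamp over centre so that it stays fully open, then take the board out by its heat sink and set it down gently, without dropping it, flat on the floor of the empty shallow tray. Leave the clamp open.

Things in the scene. Friction and masses are not known exactly. Their poses are not given: they have to be found in the camera images.
- fixture: fixed test fixture: aluminium plate 120 (x) x 240 (y) x 12 mm, origin centre of underside. Low black rails form the board's nest, centre at y -45, floor z 12 mm. Steel toggle clamp at x = 0, pivot y 55, z 45 mm: its arm, 72 mm long, reaches level to -y, its pad on the board at y -10 mm; its black handle, 16 mm thick, 115 mm long from the pivot, leans 15 deg to -y, end at y 25, z 156 mm.
- clamp (a joint): turn of the clamp's arm and handle (one rigid piece), rad: 0 clamped, 1.75 open. Push the handle's top to +y: takes 4-5 N at first; a spring drives it from the middle (0.85) to either end, so it snaps open beyond it and stays. Open, the handle lies nearly level, end at y 170, z 55 mm of the fixture; the arm stands up, leaning 10 deg to +y, end at z 116 mm.
- board: green laptop board in the nest, axes as the fixture's: 64 (x) x 90 (y) x 5 mm, 0.10-0.21 kg; origin centre of underside. Its finned aluminium heat sink, 30 (x) x 40 (y) mm, 26 mm tall, is centred at y -13 mm, top at z 31 mm, away from the clamp: grip it across x. (A board with a wide flat heat sink, 46 x 46 x 10 mm, lying loose on the bench is not the one.)
- tray: empty shallow grey plastic tray, fixed: 160 (x) x 190 (y) mm outside, rim 12 mm high, walls 5 mm; origin at the centre of its underside, inner floor at z 5 mm.
Mind the look-alikes: they are no part of the job. Leave any red look-alike of the board alone.

How it is judged:
By the outcome, as a careful person would: the job done as asked, in the order asked, and still so for the second after the job is handed in, with the robot touching nothing.
It also fails if it takes over 58 s, if anything falls off the work surface, if the arm or the gripper's body presses on something with over 40 N, if the wrist force passes 120 N, or if a joint passes its speed limit or range.

## Working session

There is one attempt and no reset: what is moved stays moved. The work goes in short steps, Python scripts to look and compute and a tool call to move; the robot and the scene stay as the last step left them, time stands still between calls to the robot, and variables do not carry over. Pictures are saved under pics/ and viewed, at most 10 in all, crops included, and the job is handed in when it is done.

Besides the shell and the picture viewer there is one more tool, called as name([rows], argument=value, ...), one row to a line, values as JSON. step_arm: Moves the arm, as the interface text tells. Its arguments: {"type":"object","properties":{"deltas":{"type":"array"}},"required":["deltas"]}

```bash
mkdir -p pics; cat > h.py <<'E'
from station import *
import numpy as np, cv2
def ray(name,u,v,cal=None):
    c=cal or get_calibration(name); K=np.array(c["K"]);V=np.array(c["view"])
    d=np.array([(u-K[0,2])/K[0,0],(v-K[1,2])/K[1,1],1.])
    if name=="wrist":
        r=np.hypot(d[0],d[1]);d=np.array([np.sin(r)*d[0]/max(r,1e-9),np.sin(r)*d[1]/max(r,1e-9),np.cos(r)])
    d=d*[1,-1,-1]
    R=V[:3,:3];return -R.T@V[:3,3],R.T@d
def onz(name,u,v,z,cal=None):
    o,d=ray(name,u,v,cal);return o+d*(z-o[2])/d[2]
E
python3 - <<'E'
from h import *
a=grab_frame("top");b=grab_frame("scene")
cv2.imwrite("pics/top.png",cv2.cvtColor(a,cv2.COLOR_RGB2BGR));cv2.imwrite("pics/scene.png",cv2.cvtColor(b,cv2.COLOR_RGB2BGR))
for n in("top","scene"):
    c=get_calibration(n);print(n,c["K"],np.round(c["view"],3).tolist(),{k:v for k,v in c.items() if k not in("K","view")})
s=sense();print(s)
E
```

```text
top [[518.468295     0.         274.3493939 ]
 [  0.         518.468295   211.84344607]
 [  0.           0.           1.        ]] [[0.017, -1.0, 0.007, -151.096], [0.986, 0.018, 0.167, -416.571], [-0.167, 0.004, 0.986, -1519.468], [0.0, 0.0, 0.0, 1.0]] {}
scene [[379.60847827   0.         279.26128907]
 [  0.         379.60847827 206.58094297]
 [  0.           0.           1.        ]] [[-0.358, 0.934, -0.003, 276.696], [-0.78, -0.297, 0.551, 222.442], [0.513, 0.199, 0.835, -1137.241], [0.0, 0.0, 0.0, 1.0]] {}
{'clock': 0.1, 'qpos': array([-1.22499682,  0.39913051,  0.04502991,  1.53772148, -0.01872144,
        1.2068904 , -0.05066778]), 'joint_vel': array([ 0.0005424 , -0.00220209,  0.00011338, -0.00216124,  0.00046455,
       -0.00212398, -0.00097339]), 'joint_torque': array([ 3.34365686e-03, -4.76270449e+01,  1.37002230e+00, -2.54954928e+01,
        1.19895957e-02,  5.07279503e-03,  1.16390839e-05]), 'tcp_pos': array([279.40992996, 586.27200726, 230.37361138]), 'tcp_rot': array([ 2.20501043e-01,  9.75386356e-01, -8.52261983e-04, -1.42367028e-04]), 'wrist_force': array([ 0.83032187,  0.37170772, -0.24193642]), 'moment': array([-0.04056939, -0.01733053, -0.03463396]), 'grip_force': 0.0, 'gripper_width': 1.0019915831447974}
```

View pics/top.png

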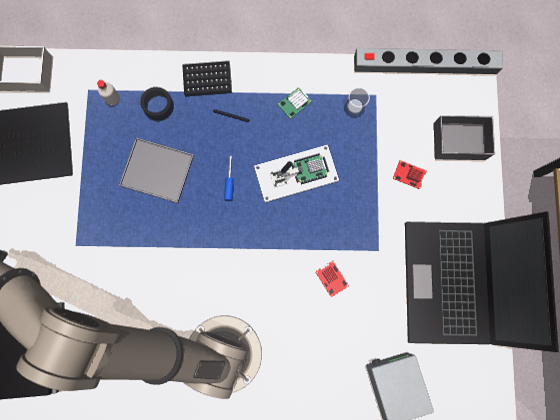

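View pics/scene.png

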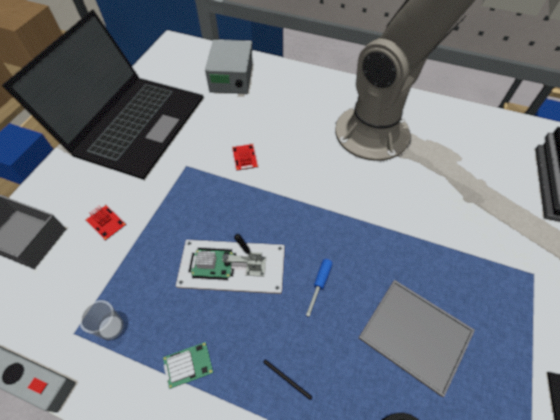

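The top view shows the white fixture at about (297,173), with the green finned board in its nest at (313,168) and the clamp at (285,175). The grey shallow tray is at (157,170).
Board candidates: green in the fixture (313,168); loose green with a flat sink (295,102); red (410,174) and (332,279). The one in the fixture nest fits, because it sits under the clamp.
Tray candidates: flat grey (157,170); deep dark bin (464,138); white box (22,68). The first fits, being shallow and empty.

```bash
cat > m.py <<'E'
from h import *
a=cv2.imread("pics/top.png");hsv=cv2.cvtColor(a,cv2.COLOR_BGR2HSV)
notblue=((hsv[...,1]<110)|(hsv[...,0]<95)|(hsv[...,0]>130)).astype(np.uint8)
for nm,(x0,y0,x1,y1) in dict(fix=(245,138,350,208),tray=(112,130,202,210)).items():
    m=np.zeros_like(notblue);m[y0:y1,x0:x1]=notblue[y0:y1,x0:x1]
    m=cv2.morphologyEx(m,cv2.MORPH_OPEN,np.ones((3,3)))
    c=max(cv2.findContours(m,0,2)[0],key=cv2.contourArea)
    P=np.array([onz("top",u,v,12)[:2] for u,v in c[:,0]],np.float32)
    r=cv2.minAreaRect(P);print(nm,r, np.round(cv2.boxPoints(r)).tolist())
crop=a[130:215,240:355];cv2.imwrite("pics/crop1.png",cv2.resize(crop,None,fx=6.5,fy=6.5,interpolation=2))
g=((hsv[...,0]>60)&(hsv[...,0]<90)&(hsv[...,1]>70)).astype(np.uint8);g[:,:250]=0;g[:140]=0;g[205:]=0;g[:,345:]=0
c=cv2.findNonZero(g)[:,0];P=np.array([onz("top",u,v,17)[:2] for u,v in c],np.float32);print("board",cv2.minAreaRect(P))
E
python3 m.py
```

```text
fix ((546.3652954101562, -208.07858276367188), (123.6434326171875, 242.81207275390625), 17.519378662109375) [[451.0, -111.0], [524.0, -342.0], [642.0, -305.0], [569.0, -74.0]]
tray ((549.00390625, 223.11660766601562), (193.4872589111328, 162.55105590820312), 74.49153900146484) [[445.0, 152.0], [601.0, 108.0], [653.0, 295.0], [497.0, 338.0]]
board ((561.3751831054688, -251.11788940429688), (65.36666870117188, 88.77053833007812), 17.79229736328125)
```

View pics/crop1.png

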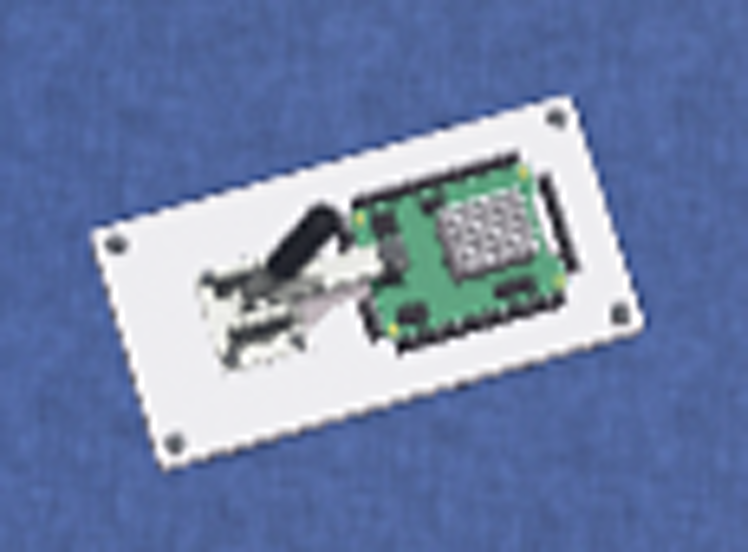

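Measured against the given sizes: plate 123x243 (nominal 120x240) at (546,-208), yaw 17.5°; board 65x89 where it should be; tray 193x163 at (549,223), yaw about -15.5°. The crop confirms the finned-sink board under the clamp in the nest. I'll move above the near side of the handle with the fingers shut.

step_arm([
  [0,27.3,-81.4,-2,0,0,-47],
  [0,27.3,-81.4,-2,0,0,-47],
  [0,27.3,-81.4,-2,0,0,-47],
  [0,27.3,-81.4,-2,0,0,-47],
  [0,27.3,-81.4,-2,0,0,-47],
  [0,27.3,-81.4,-2,0,0,-47],
  [0,27.3,-81.4,-2,0,0,-47],
  [0,27.3,-81.4,-2,0,0,-47],
  [0,27.3,-81.4,-2,0,0,-47],
  [0,27.3,-81.4,-2,0,0,-47],
  [0,27.3,-81.4,-2,0,0,-47],
  [0,27.3,-81.4,-2,0,0,-47],
  [0,27.3,-81.4,-2,0,0,-47],
  [0,27.3,-81.4,-2,0,0,-47],
  [0,27.3,-81.4,-2,0,0,-47],
  [0,27.3,-81.4,-2,0,0,-47],
  [0,27.3,-81.4,-2,0,0,-47],
  [0,27.3,-81.4,-2,0,0,-47],
  [0,27.3,-81.4,-2,0,0,-47],
  [0,27.3,-81.4,-2,0,0,-47],
])

```text
clock: 1.77
tcp_pos: [544.7, -204.7, 211.5]
tcp_rot: [0.591, 0.807, 0.0, -0.0]
wrist_force: [0.5, 0.8, 0.5]
gripper_width: 0.001
grip_force: 0.0
```

step_arm([
  [0,0.8,-2.3,0,0,0,0],
  [0,0.8,-2.3,-4,0,0,0],
  [0,0.8,-2.3,-8,0,0,0],
  [0,0.8,-2.3,-8,0,0,0],
  [0,0.8,-2.3,-8,0,0,0],
])

```text
clock: 2.18
tcp_pos: [550.8, -225.1, 130.1]
tcp_rot: [0.591, 0.807, -0.001, -0.003]
wrist_force: [0.5, 0.1, -0.1]
gripper_width: -0.001
grip_force: 0.0
```

```bash
python3 - <<'E'
from h import *
a=grab_frame("scene")[190:320,140:320];b=grab_frame("wrist")
o=np.zeros((420,560+560,3),np.uint8)
a=cv2.resize(a,(560,404));o[:404,:560]=a;o[:,560:]=b
cv2.imwrite("pics/p1.png",cv2.cvtColor(cv2.resize(o,(800,300)),cv2.COLOR_RGB2BGR));print(sense()["tcp_pos"],sense()["wrist_force"])
E
```

```text
[ 553.70372947 -226.41062363  133.8185368 ] [-0.12465969  0.28569737  0.41205301]
```

View pics/p1.png

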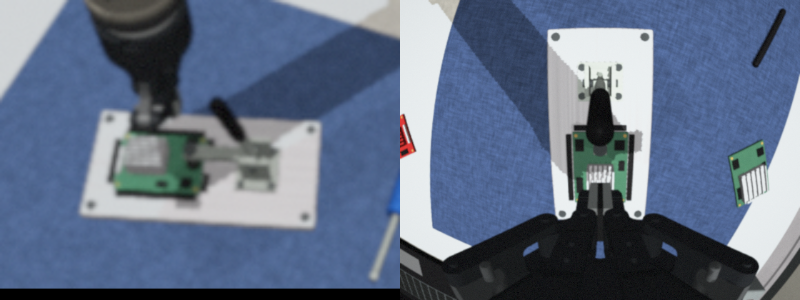

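The scene picture (left) shows the gripper just on the board side of the handle (handle at (225,115)). The wrist picture (right) shows the handle at (600,115), centred ahead of the fingers. Now I push along fixture +y.

step_arm([
  [0,-0.45,1.43,0,0,0,0],
  [0,-0.9,2.86,0,0,0,0],
  [0,-1.2,3.8,0,0,0,0],
  [0,-1.5,4.8,0,0,0,0],
  [0,-1.8,5.7,0,0,0,0],
  [0,-2.1,6.7,0,0,0,0],
  [0,-2.4,7.6,0,0,0,0],
  [0,-2.7,8.6,0,0,0,0],
  [0,-3,9.5,0,0,0,0],
  [0,-3.3,10.5,0,0,0,0],
  [0,-3.6,11.4,0,0,0,0],
  [0,-3.9,12.4,0,0,0,0],
  [0,-4.1,13,0,0,0,0],
  [0,-4.1,13,0,0,0,0],
  [0,-4.1,13,0,0,0,0],
])

```text
clock: 3.53
tcp_pos: [511.4, -95.4, 131.8]
tcp_rot: [0.591, 0.807, 0.0, -0.0]
wrist_force: [-0.1, -0.2, 0.3]
gripper_width: -0.001
grip_force: 0.0
```

```bash
python3 - <<'E'
from h import *
a=grab_frame("scene")[190:320,140:320];b=grab_frame("wrist")
o=np.zeros((420,560+560,3),np.uint8)
a=cv2.resize(a,(560,404));o[:404,:560]=a;o[:,560:]=b
cv2.imwrite("pics/p2.png",cv2.cvtColor(cv2.resize(o,(800,300)),cv2.COLOR_RGB2BGR));print(sense()["tcp_pos"],sense()["wrist_force"])
E
```

```text
[511.59511948 -96.47595963 131.97471886] [-0.46589589 -1.08010379 -0.25532493]
```

View pics/p2.png

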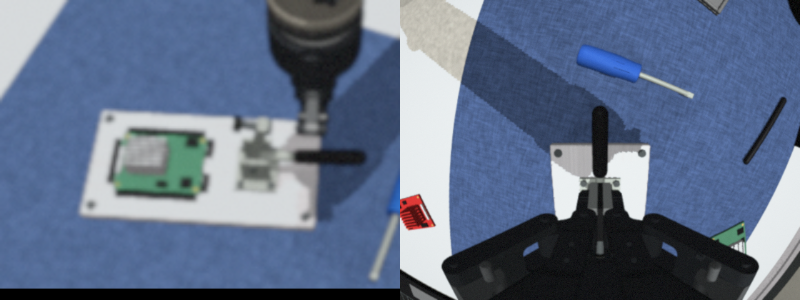

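The clamp is open: in the scene crop the handle lies level at (330,157) and the arm stands up at about (255,130). Next I go to hover over the heat sink with the fingers open.

step_arm([
  [0,0,0,3.5,0,0,0],
  [0,0,0,7,0,0,0],
  [1,1.2,-3.9,7,0,0,0],
  [1,2.4,-7.8,7,0,0,0],
  [1,3.6,-11.7,7,0,0,0],
  [1,4.8,-15.5,7,0,0,0],
  [1,5.2,-16.7,5,0,0,0],
  [1,5.2,-16.7,2,0,0,0],
  [1,5.2,-16.7,0,0,0,0],
  [1,5.2,-16.7,0,0,0,0],
  [1,5.2,-16.7,0,0,0,0],
])

```text
clock: 4.55
tcp_pos: [562.8, -263.4, 131.1]
tcp_rot: [0.592, 0.806, -0.001, -0.001]
wrist_force: [0.2, 0.7, 0.4]
gripper_width: 1.001
grip_force: 0.0
```

```bash
python3 - <<'E'
from h import *
print(sense()["tcp_pos"],sense()["tcp_rot"],sense()["gripper_width"]); c=get_calibration("wrist")
b=grab_frame("wrist");t=grab_frame("top")
V=np.array(c["view"]);print("cam",-V[:3,:3].T@V[:3,3])
K=np.array(c["K"])
def proj(p):
    q=V[:3,:3]@p+V[:3,3];q=q*[1,-1,-1];r=np.hypot(q[0],q[1]);th=np.arctan2(r,q[2]);return K[0,2]+K[0,0]*th*q[0]/r,K[1,2]+K[1,1]*th*q[1]/r
R=np.array([[.954,-.301],[.301,.954]])
for X,Y in((-15,-78),(15,-78),(15,-38),(-15,-38)):
    w=np.r_[np.array([546.4,-208])+R@[X,Y],43];u=proj(w);print(np.round(u));cv2.circle(b,tuple(int(round(k)) for k in u),2,(255,0,0),-1)
cv2.imwrite("pics/p3.png",cv2.cvtColor(np.hstack([cv2.resize(b,(480,360)),cv2.resize(t[135:215,250:350],(320,360))[:,:]]),cv2.COLOR_RGB2BGR))
E
```

```text
[ 562.79758125 -263.39427217  131.12207085] [ 5.91538902e-01  8.06275605e-01 -5.64796563e-04 -1.02776967e-03] 1.0013064058244627
cam [ 541.05869618 -192.69498927  272.46514926]
[262. 246.]
[301. 246.]
[302. 195.]
[261. 195.]
```

View pics/p3.png

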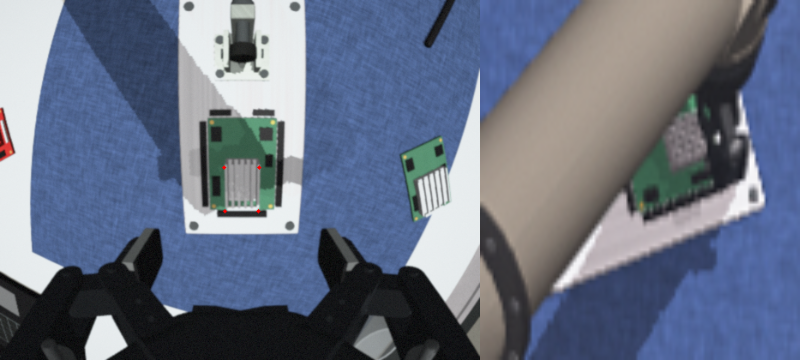

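The wrist view (left) shows the clamp open, up at (243,30). The sink top at (225–259, 160–208) agrees with the predicted red corners in x. I go straight down and grip.

step_arm([
  [1,0.1,0,-3,0,0,0],
  [1,0.1,0.1,-6,0,0,0],
  [1,0.1,0.1,-8,0,0,0],
  [1,0.1,0.1,-9.5,0,0,0],
  [1,0.1,0.1,-10.5,0,0,0],
  [1,0.1,0.1,-11.1,0,0,0],
  [1,0.1,0.1,-11.1,0,0,0],
  [0,0.1,0.1,-11.1,0,0,0],
  [0,0.1,0.1,-11.1,0,0,0],
  [0,0.1,0.1,-11.1,0,0,0],
  [0,0.1,0.1,-11.1,0,0,0],
  [0,0.1,0.1,-11.1,0,0,0],
  [0,0.1,0.1,-11.1,0,0,0],
  [0,0.1,0.1,-11.1,0,0,0],
])

```text
clock: 5.82
tcp_pos: [565.2, -262.5, 21.9]
tcp_rot: [0.591, 0.807, 0.0, 0.001]
wrist_force: [-0.6, 0.7, 5.6]
gripper_width: 0.338
grip_force: 61.0
```

step_arm([
  [0,0,0,0.3,0,0,0],
  [0,0,0,0.8,0,0,0],
  [0,0,0,1.5,0,0,0],
  [0,0,0,2.5,0,0,0],
  [0,0,0,4,0,0,0],
  [0,0,0,6,0,0,0],
  [0,0,0,8.5,0,0,0],
  [0,0,0,11,0,0,0],
  [0,0,0,13.5,0,0,0],
  [0,0,0,15,0,0,0],
  [0,0,0,15,0,0,0],
  [0,0,0,15,0,0,0],
])

```text
clock: 6.82
tcp_pos: [564.8, -262.2, 171.9]
tcp_rot: [0.591, 0.807, 0.0, 0.001]
wrist_force: [-0.6, 0.7, -1.8]
gripper_width: 0.336
grip_force: 60.2
```

```bash
python3 - <<'E'
from h import *
s=sense();print(s["tcp_pos"],s["wrist_force"],s["moment"],s["gripper_width"])
b=grab_frame("wrist");a=cv2.resize(grab_frame("scene")[150:300,120:320],(560,420))
cv2.imwrite("pics/p4.png",cv2.cvtColor(cv2.resize(np.hstack([a,b]),(800,300)),cv2.COLOR_RGB2BGR))
E
```

```text
[ 564.83091748 -262.23056273  171.88021999] [-0.64685723  0.69920562 -1.82255328] [-0.01096797 -0.00229233 -0.03865486] 0.33577721905022084
```

View pics/p4.png

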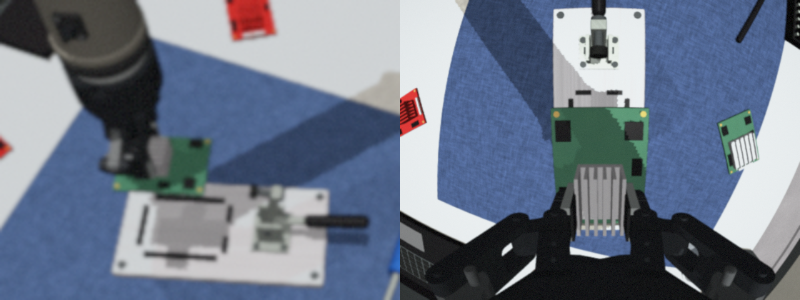

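The board is held level by its sink (left picture, (165,165)), the nest is empty and the clamp is still open. I carry it over the tray and turn it -33° to match the tray.

step_arm([
  [0,0,1,0,0,0,-1],
  [0,-0.1,3,0,0,0,-2],
  [0,-0.2,5.5,0,0,0,-4],
  [0,-0.3,8.5,0,0,0,-6],
  [0,-0.5,11.5,0,0,0,-8],
  [0,-0.6,14.5,0,0,0,-10],
  [0,-0.7,17.5,0,0,0,-12],
  [0,-0.8,20.5,0,0,0,-14],
  [0,-1,23.5,0,0,0,-16],
  [0,-1.1,26.5,0,0,0,-18],
  [0,-1.2,29.5,0,0,0,-20],
  [0,-1.3,32.5,0,0,0,-22],
  [0,-1.4,35.5,0,0,0,-24],
  [0,-1.5,38.5,0,0,0,-26],
  [0,-1.7,41.5,0,0,0,-29],
  [0,-1.8,44,0,0,0,-31],
  [0,-1.9,46,0,0,0,-32],
  [0,-1.9,47.3,0,0,0,-33],
  [0,-1.9,47.3,0,0,0,-33],
  [0,-1.9,47.3,0,0,0,-33],
])

```text
clock: 8.58
tcp_pos: [544.6, 210.9, 169.5]
tcp_rot: [0.795, 0.606, -0.002, 0.0]
wrist_force: [0.4, -1.0, -1.8]
gripper_width: 0.341
grip_force: 60.2
```

step_arm([
  [0,0,0,-2,0,0,0],
  [0,0,0,-4,0,0,0],
  [0,0,0,-6,0,0,0],
  [0,0,0,-8,0,0,0],
  [0,0,0,-10,0,0,0],
  [0,0,0,-11.5,0,0,0],
  [0,0,0,-12.5,0,0,0],
  [0,0,0,-12.5,0,0,0],
  [0,0,0,-12.5,0,0,0],
])

```text
clock: 9.33
tcp_pos: [545.6, 209.5, 45.8]
tcp_rot: [0.796, 0.605, -0.0, 0.0]
wrist_force: [-0.0, -0.2, -1.0]
gripper_width: 0.342
grip_force: 60.2
```

```bash
python3 - <<'E'
from h import *
s=sense();print(s["tcp_pos"],s["tcp_rot"],s["wrist_force"],s["gripper_width"])
b=grab_frame("wrist");a=cv2.resize(grab_frame("scene")[250:400,330:530],(560,420))
cv2.imwrite("pics/p5.png",cv2.cvtColor(cv2.resize(np.hstack([a,b]),(800,300)),cv2.COLOR_RGB2BGR))
E
```

```text
[545.62902497 209.50185028  45.84689515] [ 7.96375888e-01  6.04801739e-01 -4.72412692e-04  2.81060298e-04] [-0.02505582 -0.20159886 -1.04205374] 0.3417274455727923
```

View pics/p5.png

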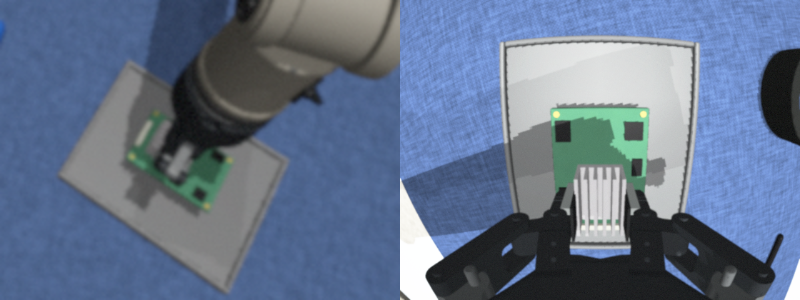

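The board is centred over the tray and square to its walls. I lower it slowly to contact.

step_arm([
  [0,0,0,-0.8,0,0,0],
  [0,0,0,-1.6,0,0,0],
  [0,0,0,-2.2,0,0,0],
  [0,0,0,-2.5,0,0,0],
  [0,0,0,-2.7,0,0,0],
  [0,0,0,-2.8,0,0,0],
  [0,0,0,-2.9,0,0,0],
  [0,0,0,-3,0,0,0],
  [0,0,0,-3,0,0,0],
  [0,0,0,-3,0,0,0],
])

```text
clock: 10.27
tcp_pos: [545.7, 211.0, 16.1]
tcp_rot: [0.796, 0.605, 0.0, 0.0]
wrist_force: [-0.6, -0.1, -0.4]
gripper_width: 0.337
grip_force: 60.2
```

step_arm([
  [0,0,0,-0.05,0,0,0],
  [0,0,0,-0.1,0,0,0],
  [0,0,0,-0.1,0,0,0],
  [0,0,0,-0.1,0,0,0],
])

```text
clock: 10.6
tcp_pos: [545.5, 210.9, 15.0]
tcp_rot: [0.796, 0.605, 0.0, 0.0]
wrist_force: [0.2, 0.0, -0.4]
gripper_width: 0.336
grip_force: 60.2
```

step_arm([
  [0,0,0,-0.05,0,0,0],
  [0,0,0,-0.1,0,0,0],
  [0,0,0,-0.1,0,0,0],
  [0,0,0,-0.1,0,0,0],
])

```text
clock: 10.93
tcp_pos: [545.6, 211.0, 14.8]
tcp_rot: [0.796, 0.605, 0.0, -0.0]
wrist_force: [-3.4, -0.5, 6.9]
gripper_width: 0.336
grip_force: 61.1
```

Contact shows at 7 N. I release and retreat.

step_arm([
  [0.45,0,0,0,0,0,0],
  [0.6,0,0,0,0,0,0],
  [0.6,0,0,0,0,0,0],
  [0.7,0,0,0.3,0,0,0],
  [0.7,0,0,1.5,0,0,0],
  [0.7,0,0,3.5,0,0,0],
  [0.7,0,0,6,0,0,0],
  [0.7,0,0,9,0,0,0],
  [0.7,0,0,12,0,0,0],
  [0.7,0,0,15,0,0,0],
  [0.7,0,0,15,0,0,0],
  [0.7,0,0,15,0,0,0],
])

```text
clock: 11.93
tcp_pos: [547.1, 211.2, 166.7]
tcp_rot: [0.796, 0.605, 0.003, 0.0]
wrist_force: [-0.2, 0.8, 0.4]
gripper_width: 0.7
grip_force: 0.0
```

```bash
python3 - <<'E'
from h import *
s=sense();print(s["tcp_pos"],s["wrist_force"],s["gripper_width"])
b=grab_frame("wrist");a=grab_frame("scene")
cv2.imwrite("pics/p6.png",cv2.cvtColor(cv2.resize(np.hstack([a,b]),(800,300)),cv2.COLOR_RGB2BGR))
E
```

```text
[547.0639887  211.24708263 166.68972893] [-0.18788553  0.80573135  0.39304292] 0.7002357182365592
```

View pics/p6.png

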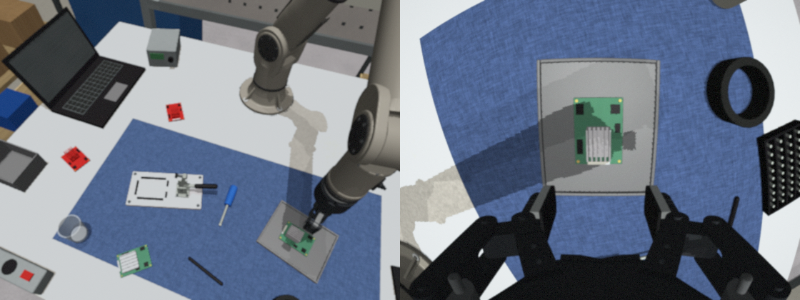

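The board lies flat in the middle of the tray (wrist view, (598,130)), the clamp is open with its handle level at (205,186), and the gripper is clear.

```bash
python3 -c "
from station import *
print(sign_off())"
```

```text
the job is handed in; nothing more can be done
None
```

The clamp is flipped fully open and left open, the board lies flat on the tray floor, and the job was handed in at about 12 s of the 58 s allowed.

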